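# Unclamp a punch and present its tip to the inspection camera

### The arm

A 6-joint arm with a two-finger parallel gripper is mounted at the origin on the work surface. World frame = base frame: x ahead of the robot, y to its left, z up, the work surface at z = 0. Lengths are in m, angles in degrees, forces in N, time in s.
With the tool pointing down it reaches from about 0.35 to 0.775 m from the base axis. Payload 7.3 kg.
Tool frame: the origin (TCP) lies midway between the tips of the shut fingers; the grasp point (between the pads) lies hold_point_z behind it (hold_point_z is the distance from the TCP to the grasp point, in m); z points along the fingers, y is the line along which they close (so a half turn about z gives the same grasp; the last joint's range is limited). The gripper opens to 92 mm and grips with 3 to 60 N. Pads are 19 mm wide; open, the fingers measure 130 mm over their backs; the gripper's body (75 mm by 190 mm) begins 47 mm behind the grasp point.
Start: joints at [55.119, 19.595, 87.324, -0, 73.075, -8.365], TCP at [0.234, 0.47, 0.227] pointing down, gripper open.
Joint ranges: [-145.02, 145.02], [-44.19, 115.74], [2.07, 154.8], [-57.11, 237.11], [16.16, 152.29], [-177.93, 177.93]. Speed limits (degrees/s): [147.25, 147.25, 180, 180, 180, 180].

### API

Orientations are given as a 3x3 rotation matrix whose columns are the frame's x, y, z axes.
In Python, from cell import observe, get_image, get_calibration, hand_in, hold_point_z gives the robot as it stands. The module is installed in compiled form; this text tells all that it offers.
- The arm moves only by the shell command python3 -m creep 'ROWS'. ROWS is JSON, a list of rows, each a list of 5 numbers: the opening, from -1 (shut) to 1 (fully open), then the shift along the tool's x, y, z in mm, then the turn about the tool's z in degrees. In form: [[fingers, x, y, z, roll], ...]. A call has exactly 8 rows; each row shifts and turns the commanded pose from where the row before left it, along the tool's axes as they then stand; what a row does not reach is not made up. A row lasts 1/8 s, in which the tool goes at most 62.5 mm and 10.7 degrees, less where a joint would pass 70% of its speed; a pose out of reach is approached as far as the arm can. A call with a gripper value outside its range is refused whole. The fingers move at their own pace and stop on an object; the grip force is fixed at half the most. Time passes only in rows, so rows that do not move let the fingers close, or fill a call up. It gives the time, the measured TCP pose, the force, the opening and the grip force at its end, in the units of the state.
- observe(): the state, without advancing time (a new reading comes with each control period).
- get_image(name): name is "side" or "top" or "wrist"; returns the picture (384x512x3 uint8, red, green, blue); there is no depth.
- get_calibration(name): a dict with "camera_matrix" (3x3 intrinsics, pixels), "R" (3x3) and "t" (3): a world point X has camera coordinates R X + t. Camera axes: x right, y down, z forward; pixel columns grow to the right and rows downward; lengths in m; the calibration is good to about 2 mm. The wrist camera is an equidistant fisheye: a pixel r from the principal point sees the ray r / f radians off the axis. A picture is of the moment at which its call begins: read the wrist's pose just before it. get_calibration takes no time and is no camera call; for the wrist camera it gives the pose at the moment of the call.
- hand_in(): hands the job in; it is judged then, once.
The state is a dict: "clock": time; "joint_pos": joint angles; "qd": joint speeds; "tau": joint torques, N m; "tcp_pos": TCP position; "ee_rot": TCP orientation; "ft_force": force on the tool from outside, world axes, zero at the start; "torque": the same for the moment, N m; "gripper_width": finger opening in m; "grip_force": force on a finger pad.
Only numpy, scipy, OpenCV 4.12 (cv2) and the standard library are available. Lean on these libraries where they do the work, as an engineer would, in place of code of your own. Each camera call takes 0.05 s, during which the arm holds its last target. There are 200 camera calls.

### The job

Swing the toggle clamp on the check nest right back to its open stop, then lift the long steel punch out of the nest and present it to the inspection camera: held level in the air, thin tip pointing straight into the lens and centred on it, with the tip's end face about 60 mm from the front of the lens. Finish while still holding it there in the gripper, motionless, with the clamp left open. Do not touch the camera or its stand, and leave the other loose things on the bench where they are.

Things in the scene. Friction and masses are not known exactly. Their poses are not given: they have to be found in the camera images.
- nest: Check nest fixed to the bench. Origin on the bench surface under the middle of the lying punch; +y runs level along the punch to its thin tip, +z up. Dark steel base 80 x 190 x 12 mm (y -130 to +60). Two aluminium V saddles, 10 mm thick, 44 mm wide, tops 56 mm up, at y = -30 and +30 mm (50 mm free between) carry the punch, its axis 55 mm up. A toggle clamp stands at the -y end.
- clamp_hinge (a point): Centre of the clamp's level hinge (parallel to the nest's x), at y = -95 mm of the nest, 75 mm above the bench, between steel cheeks 32 mm wide overall. When clamped, the steel arm (16 mm wide, top 93 mm up, spindle head 101 mm up) reaches 70 mm from here towards +y of the nest and its rubber pad presses on the punch above the y = -30 saddle.
- clamp (a joint): Clamp angle, rad: 0 = clamped (arm level, handle upright); grows as the handle swings to the nest's -y (away from the punch) and the arm, one rigid piece with it, rises. Open stop 1.75: arm upright leaning back, handle pointing back. Over-centre spring: pulls shut below 0.6 (0.5 Nm at 0), past 0.7 goes on alone to the stop in about 1 s. Damped 0.3 Nm s/rad: push at 1 rad/s or less.
- clamp_handle (a point): Point on the axis of the clamp's red handle, 80 mm from the hinge axis. The handle is a red round grip 16 mm in diameter, from 44 to 112 mm from the hinge axis; when clamped it stands upright and its top is 187 mm above the bench.
- punch: Loose steel round punch 110 mm long, 0.2 to 0.33 kg. Origin on its axis, 60 mm from the tip face, 50 mm from the head face, midway between the saddles, near the centre of mass. +y runs along it to the thin tip. Body 20 mm in diameter from y = -45 to +36 mm; head 26 mm in diameter, 5 mm thick, at the -y end; tip 12 mm in diameter over the last 18 mm. It may roll about its axis.
- punch_tip (a point): Centre of the flat end face of the punch's thin tip (at y = +60 mm of the punch).
- punch_head (a point): Centre of the flat end face of the punch's head (at y = -50 mm of the punch).
- camera: Inspection camera: blue and black housing 46 mm wide, 44 mm high, black lens barrel 32 mm in diameter, white ring light 42 mm in diameter near its front; clamped on an upright steel post. Origin on the post's axis, level with the lens axis. Looks level along its own -y; z is up. Lens axis 180 to 250 mm above the bench.
- lens (a point): Centre of the front of the lens barrel, 110 mm from the camera's origin along the camera's -y. Axes as camera.
- stand: Camera stand: steel base plate 120 x 120 x 16 mm and round post 22 mm in diameter, 382 mm high. Origin on the bench surface, on the post's axis.
- die_block: Bystander: blue anodized die block 70 x 60 x 35 mm with a round hole. Origin at the centre of its underside.
- bushing: Bystander: brass guide bushing, 38 mm in diameter, 40 mm high, standing. Origin at the centre of its underside.
- pad: Bystander: black rubber stripper pad, 60 mm in diameter, 22 mm high. Origin at the centre of its underside.
- short_punch: Bystander: short dark punch standing on its head, 32 mm in diameter, 60 mm high. Origin at the centre of its underside.
- wrench: Bystander: wrench lying flat, 160 mm long. Origin under its middle.
There are look-alikes about, which are no part of the job. What is meant by the punch is not blue, and is the smaller of those in its own colour. Leave any brown or orange look-alike of the nest alone.

How it is judged (in metres and radians):
On the way, in this order (a step that is already met when the one before it is completed fails the run):
1. the clamp is swung back to its open stop while the punch still lies in the nest (value of joint clamp above 1.5 rad and distance between punch and nest below 0.075 m and distance of punch from where it was at the start of the episode below 0.025 m), for 0.2 s.
2. the punch is gripped and lifted clear of the nest (height (world z) of punch above 0.09 m and contact force between the fingers and punch above 1 N and contact force between punch and nest below 0.1 N), for 0.1 s.
At the end, for the whole second after the job is handed in: Punch held by the fingers alone, still: tip face 45 to 75 mm before the lens, within 10 mm of its axis sideways and in height, punch axis within 8 degrees of the lens axis, tip to the lens. Clamp open above 1.5 rad; bystanders within 20 mm of their places (value of joint clamp above 1.5 rad and contact force between the fingers and punch above 2 N and contact force between punch and nest below 0.1 N and contact force between punch and camera below 0.1 N and contact force between punch and stand below 0.1 N and height (world z) of punch above 0.15 m and y of punch_tip in the frame of lens between -0.075 and -0.045 m and x of punch_tip in the frame of lens between -0.01 and 0.01 m and z of punch_tip in the frame of lens between -0.01 and 0.01 m and y of punch_head in the frame of lens below -0.14 m and angle between the y axis of punch and the y axis of camera, either way round below 0.14 rad and linear speed of punch below 0.02 m/s and angular speed of punch below 0.15 rad/s and distance of each of die_block, bushing, pad, short_punch, wrench from where it was at the start of the episode below 0.02 m); the arm keeps its last pose, push and grip.
It fails at once if the camera or its stand is touched (contact force between any of the fingers, the arm, punch and camera above 0.5 N or contact force between any of the fingers, the arm, punch and stand above 0.5 N).
It fails at once if a bystander is pushed more than 20 mm from its place (distance of any of die_block, bushing, pad, short_punch, wrench from where it was at the start of the episode above 0.02 m).
It also fails if it takes over 48 s, if anything falls off the work surface, if the arm or the gripper's body presses on something with over 40 N, if the wrist force passes 120 N, or if a joint passes its speed limit or range.

## Working session

There is one attempt and no reset: what is moved stays moved. The work goes in short steps, Python scripts to look and compute and a shell command to move; the robot and the scene stay as the last step left them, time stands still between calls to the robot, and variables do not carry over. Pictures are saved under pics/ and viewed, at most 12 in all, crops included, and the job is handed in when it is done.

```bash
mkdir -p pics
python3 - <<'E'
from cell import *
import cv2,numpy as np
print(hold_point_z if not callable(hold_point_z) else hold_point_z())
o=observe();print(o)
for n in("side","top"):
    c=get_calibration(n);print(n,c)
    cv2.imwrite(f"pics/{n}0.png",get_image(n)[:,:,::-1])
E
```

```text
0.0188
{'clock': 0.0, 'joint_pos': array([ 5.51178078e+01,  1.96348440e+01,  8.73763598e+01,  2.81695420e-04,
        7.30719513e+01, -8.36514320e+00]), 'qd': array([ 0.05898503, -0.03226802, -0.04113738, -0.03043882,  0.09487659,
       -0.06661731]), 'tau': array([-6.54403120e-04, -4.31235301e+01, -2.44223017e+01,  7.17294146e-02,
        5.59763610e-02, -1.77507209e-04]), 'tcp_pos': array([0.23414929, 0.46946207, 0.22606467]), 'ee_rot': array([[-8.94800820e-01,  4.46464777e-01, -8.33860925e-04],
       [ 4.46465504e-01,  8.94800058e-01, -1.18787922e-03],
       [ 2.15792571e-04, -1.43520544e-03, -9.99998947e-01]]), 'ft_force': array([-0.33323788,  0.36457194,  0.56399081]), 'torque': array([ 0.05069977, -0.0269894 , -0.03031819]), 'grip_force': 0.0, 'gripper_width': 0.09183266347432482}
side {'camera_matrix': array([[479.89608655,   0.        , 247.79265251],
       [  0.        , 479.89608655, 190.94990465],
       [  0.        ,   0.        ,   1.        ]]), 'R': array([[ 0.9755986 , -0.21848606, -0.02170728],
       [-0.12883582, -0.4896069 , -0.86237255],
       [ 0.17778835,  0.84412613, -0.50580864]]), 't': array([-0.43918259,  0.26176325,  1.180818  ])}
top {'camera_matrix': array([[407.14951199,   0.        , 253.04822022],
       [  0.        , 407.14951199, 190.48513305],
       [  0.        ,   0.        ,   1.        ]]), 'R': array([[-0.01541404, -0.99986383,  0.00589378],
       [-0.99384792,  0.01467421, -0.10977699],
       [ 0.10967555, -0.00754963, -0.99393877]]), 't': array([0.09305377, 0.48715417, 1.3683459 ])}
```

View pics/side0.png

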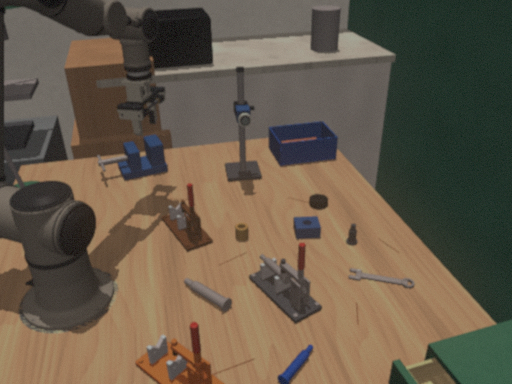

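View pics/top0.png

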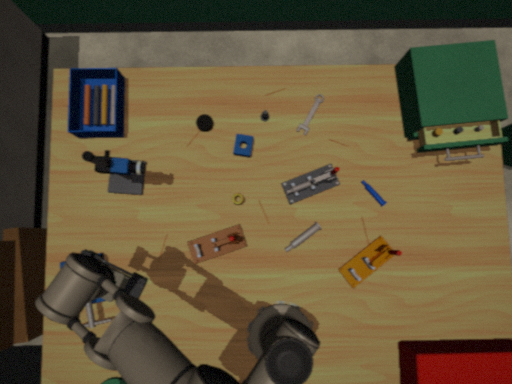

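The side view shows the dark nest at about (285,288), with its red handle at (301,262). The brown nest is at (187,225) and the orange one at (178,370). The camera on its post is at (243,115). 

Candidates for the punch are the one in the dark nest (side ~(280,275)), a loose grey one at (207,293) that looks larger, and a blue one at (296,365). The one in the dark nest fits: it isn't blue and is the smaller grey one. I'll confirm this with an enlarged crop.

Run:
```python
import cv2,numpy as np
s=cv2.imread("pics/side0.png");t=cv2.imread("pics/top0.png")
f=lambda im,x,y,w,h:cv2.resize(im[y:y+h,x:x+w],(400,300),interpolation=cv2.INTER_CUBIC)
a=np.hstack([f(s,180,228,160,120),f(t,270,150,100,75)])
b=np.hstack([f(s,200,60,88,66),f(t,75,140,80,60)])
cv2.imwrite("pics/crop.png",np.vstack([a,b]))
```

```text
(no output)
```

View pics/crop.png

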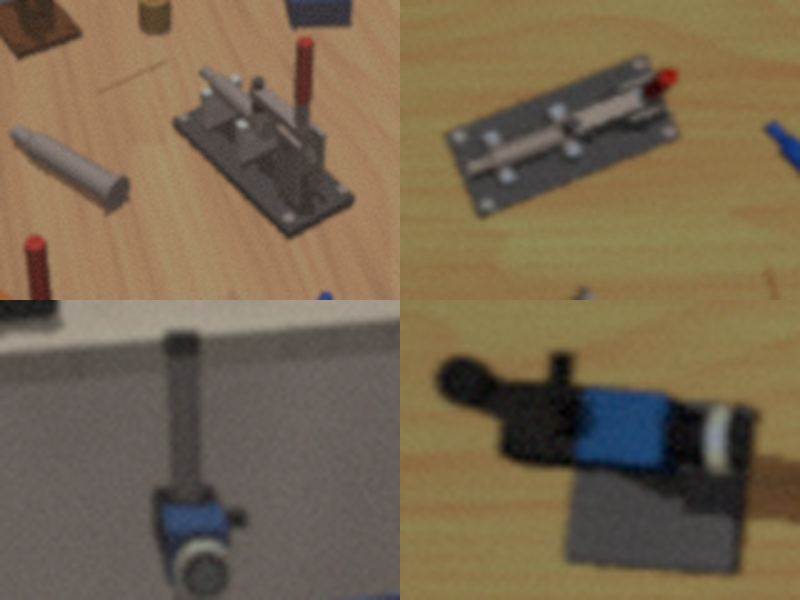

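The crop confirms the target: the slim grey punch in the dark nest, clamped, with its tip at top ~(290,191). The loose grey punch is larger. The lens is at side ~(244.7,120.5), with its front at top ~(145,168). Now I'll measure them.

```bash
cat > h.py <<'E'
import cv2,numpy as np
from cell import *
C={n:get_calibration(n) for n in("side","top")}
def ray(n,u,v):
    c=C[n];d=c["R"].T@np.linalg.inv(c["camera_matrix"])@np.array([u,v,1.]);return -c["R"].T@c["t"],d/np.linalg.norm(d)
def plane(n,u,v,z):
    o,d=ray(n,u,v);return o+d*(z-o[2])/d[2]
def tri(a,b):
    o1,d1=ray("side",*a);o2,d2=ray("top",*b)
    s=np.linalg.lstsq(np.c_[d1,-d2],o2-o1,rcond=None)[0]
    p,q=o1+s[0]*d1,o2+s[1]*d2
    return (p+q)/2,np.linalg.norm(p-q)
def proj(n,X):
    c=C[n];p=c["camera_matrix"]@(c["R"]@np.asarray(X)+c["t"]);return p[:2]/p[2]
E
python3 - <<'E'
from h import *
np.set_printoptions(precision=4,suppress=True)
t=cv2.imread("pics/top0.png");s=cv2.imread("pics/side0.png")
def blob(im,m,box):
    x,y,w,h=box;k=np.zeros(m.shape,np.uint8);k[y:y+h,x:x+w]=m[y:y+h,x:x+w]
    k=cv2.morphologyEx(k,cv2.MORPH_CLOSE,np.ones((9,9)))
    c=max(cv2.findContours(k,0,cv2.CHAIN_APPROX_NONE)[0],key=cv2.contourArea);return c
h=cv2.cvtColor(t,cv2.COLOR_BGR2HSV);lowS=((h[:,:,1]<75)).astype(np.uint8)*255
c=blob(t,lowS,(272,158,78,52));r=cv2.minAreaRect(c);b=cv2.boxPoints(r);print("nest rect",r)
P=np.array([plane("top",u,v,.012) for u,v in b]);print(P);ctr=P.mean(0)
e=[P[1]-P[0],P[2]-P[1]];L=max(e,key=np.linalg.norm);print("sides",[np.linalg.norm(x) for x in e]);L/=np.linalg.norm(L)
if L[1]<0:L=-L
print("nest ctr",ctr,"yaxis",L,"origin",ctr+L*.035,np.degrees(np.arctan2(L[1],L[0])))
# red handle
for n,im,box in(("top",t,(320,160,30,25)),("side",s,(285,235,32,55))):
    hh=cv2.cvtColor(im,cv2.COLOR_BGR2HSV);m=((hh[:,:,1]>130)&((hh[:,:,0]<8)|(hh[:,:,0]>172))).astype(np.uint8)*255
    x,y,w,q=box;ys,xs=np.nonzero(m[y:y+q,x:x+w]);print(n,"red",xs.min()+x,xs.max()+x,ys.min()+y,ys.max()+y,xs.mean()+x,ys.mean()+y)
print("handle top",tri((301,243.5),(337.5,169.5)))
print("tip",tri((262,257),(289,191.5)),plane("top",288.5,192,.055))
print("lens front",tri((244.7,120.5),(145,168)))
print("post top",plane("top",88,156,.382), plane("side",240.3,68,.382))
c=blob(t,lowS,(100,174,50,26));bb=np.array([plane("top",u,v,.016) for u,v in cv2.boxPoints(cv2.minAreaRect(c))]);print("stand corners",bb)
w=((h[:,:,1]<70)&(h[:,:,2]>120)).astype(np.uint8);ys,xs=np.nonzero(w[155:182,128:150]);print("ring top",xs.mean()+128,ys.mean()+155,xs.min()+128,xs.max()+128,ys.min()+155,ys.max()+155)
E
```

```text
nest rect ((310.22412109375, 183.31036376953125), (22.654830932617188, 53.66595458984375), 68.19859313964844)
[[ 0.5156 -0.0122  0.012 ]
 [ 0.5833 -0.1879  0.012 ]
 [ 0.5088 -0.2144  0.012 ]
 [ 0.442  -0.0396  0.012 ]]
sides [np.float64(0.18823053843949497), np.float64(0.07902514090846421)]
nest ctr [ 0.5124 -0.1135  0.012 ] yaxis [-0.3592  0.9333 -0.    ] origin [ 0.4999 -0.0808  0.012 ] 111.04866754140566
top red 331 338 167 173 334.8965517241379 170.06896551724137
side red 299 304 243 268 301.2113821138211 255.3170731707317
handle top (array([ 0.5323, -0.1714,  0.1896]), np.float64(0.002627214075813214))
tip (array([ 0.4801, -0.0344,  0.0586]), np.float64(0.0006313718635998453)) [ 0.4785 -0.033   0.055 ]
lens front (array([0.5344, 0.3981, 0.2504]), np.float64(0.001387896825134743))
post top [0.5445 0.5104 0.382 ] [0.5488 0.5109 0.382 ]
stand corners [[0.493  0.5866 0.016 ]
 [0.5635 0.5829 0.016 ]
 [0.5526 0.4646 0.016 ]
 [0.4822 0.469  0.016 ]]
ring top 137.96153846153845 166.34615384615384 137 139 161 172
```

```bash
python3 -m creep '[[-1,0,0,-10,10.6],[-1,0,0,-10,10.6],[-1,0,0,-10,10.6],[-1,0,0,-10,10.6],[-1,-55,4,0,0],[-1,-55,4,0,0],[-1,-55,4,0,0],[-1,-55,4,0,0]]'; python3 -m creep '[[-1,-55,4,0,0],[-1,-55,4,0,0],[-1,-55,4,0,0],[-1,-55,4,0,0],[-1,-55,5,0,0],[-1,-55,5,0,0],[-1,-55,5,0,0],[-1,0,0,0,0]]'
```

```text
clock: 1.1
tcp_pos: [0.3287, 0.2686, 0.2665]
ee_rot: [[-0.36, 0.933, -0.0], [0.933, 0.36, -0.0], [-0.0, -0.0, -1.0]]
ft_force: [0.9, -0.5, 0.6]
gripper_width: 0.0161
grip_force: 0.0
clock: 2.1
tcp_pos: [0.4966, -0.0808, 0.2657]
ee_rot: [[-0.356, 0.935, -0.001], [0.935, 0.356, -0.0], [0.0, -0.001, -1.0]]
ft_force: [-0.2, 0.8, -1.1]
gripper_width: 0.0005
grip_force: 0.0
```

Run:
```python
from h import *
c=get_calibration("wrist");print(c)
np.savez("w0.npz",**c)
im=get_image("wrist")[:,:,::-1];cv2.imwrite("pics/w0.png",im)
```

```text
{'camera_matrix': array([[297.31863964,   0.        , 260.90933363],
       [  0.        , 297.31863964, 189.77397297],
       [  0.        ,   0.        ,   1.        ]]), 'R': array([[ 0.93509095,  0.35440274, -0.0018995 ],
       [ 0.33863393, -0.89187814,  0.29980067],
       [ 0.10455605, -0.28098413, -0.95399997]]), 't': array([-0.43341755, -0.2882496 ,  0.3536362 ])}
```

View pics/w0.png

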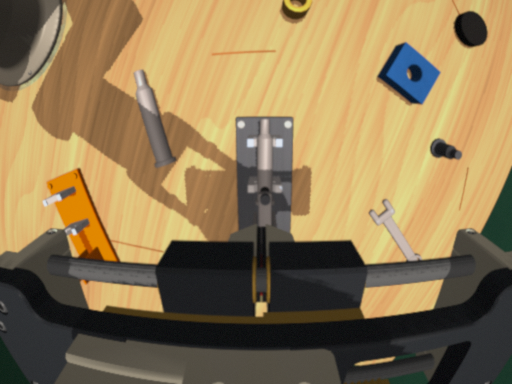

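The wrist view shows the nest from above. The base front corners are at (236,117) and (293,117), the punch tip end is at (265,121) and the spindle head is at (265,197).

```bash
cat >> h.py <<'E'
def wray(c,u,v):
    K=c["camera_matrix"];d=np.array([u-K[0,2],v-K[1,2]])/K[0,0];r=np.linalg.norm(d)
    w=c["R"].T@np.r_[d/r*np.sin(r),np.cos(r)];return -c["R"].T@c["t"],w
def wplane(c,u,v,z):
    o,d=wray(c,u,v);return o+d*(z-o[2])/d[2]
E
python3 - <<'E'
from h import *
np.set_printoptions(precision=4,suppress=True)
c=dict(np.load("w0.npz"))
a,b=wplane(c,236,117,.012),wplane(c,293,117,.012);x=(b-a);print(a,b,np.linalg.norm(x));x/=np.linalg.norm(x);y=np.array([-x[1],x[0],0])
print("yang",np.degrees(np.arctan2(y[1],y[0])),"origin",(a+b)/2-.06*y)
t=wplane(c,265,120.5,.055);s=wplane(c,265,197,.101);print("tip",t,"spindle",s,"mid from tip",t-.06*y)
d=t-s;print(np.degrees(np.arctan2(d[1],d[0])), np.hypot(*d[:2]))
# camera: ring / lens details, side view
im=cv2.imread("pics/side0.png");h=cv2.cvtColor(im,cv2.COLOR_BGR2HSV)
g=cv2.cvtColor(im,cv2.COLOR_BGR2GRAY);print(g[108:132:1,232:258:1])
g=cv2.cvtColor(cv2.imread("pics/top0.png"),cv2.COLOR_BGR2GRAY);print(g[156:180,130:152])
E
```

```text
[ 0.4418 -0.0393  0.012 ] [ 0.515  -0.0114  0.012 ] 0.07837906216753474
yang 110.87666730687118 origin [ 0.4998 -0.0814  0.012 ]
tip [ 0.4793 -0.0272  0.055 ] spindle [ 0.5087 -0.1054  0.101 ] mid from tip [ 0.5007 -0.0833  0.055 ]
110.57680332691764 0.08349872515904959
[[ 95  75  55  45  63  71  73  74  78  72  75  77  74  71  72  73  73  59
   46  36  33  50  73  93  98  96]
 [ 93  75  51  44  62  67  75  71  70  70  75  73  70  70  70  72  64  59
   51  51  49  57  76  90  96  96]
 [ 93  78  52  41  57  62  67  66  67  65  60  63  60  60  63  53  62  61
   61  75  79  78  90  93  98  97]
 [ 93  78  57  42  47  51  49  56  58  56  54  45  55  56  50  48  51  52
   71  90  95  94  92  96  96  97]
 [ 99  89  61  44  33  52  47  45  50  53  70  79  77  80  79  66  56  56
   70  92  96 100 100  97  99  98]
 [ 95  91  75  49  42  46  46  46  63  86 115 122 122 127 120 107  86  65
   71  90  95  94  93  94  99  96]
 [ 96  96  80  51  43  46  44  61  91 120 135 133 130 127 125 119 105  88
   81  92  93  99  96  96  98  97]
 [ 99  97  88  62  50  44  57  87 106 121 115 100  92  86  91  99 
[... 3320 characters left out ...]
9  33  13  22  32  56  69  75
   77  76  76  83]
 [ 18  38  38  32  26  38  66  89  99  93  65  39  24  23  37  57  68  71
   71  70  72  72]
 [ 25  29  34  35  31  35  48  68  76  73  64  45  32  31  48  56  68  69
   71  69  71  71]
 [ 26  26  27  32  29  31  36  42  44  43  39  36  32  34  38  57  70  66
   63  69  69  66]
 [ 25  30  32  37  34  30  35  34  35  34  31  33  28  31  46  59  62  67
   65  67  66  64]
 [ 27  28  29  31  32  38  36  28  35  31  33  36  31  33  49  65  68  70
   66  66  68  68]
 [ 32  23  31  34  33  34  33  30  33  31  33  34  32  36  53  67  69  69
   71  69  72  71]
 [ 49  39  36  29  35  34  28  26  35  36  30  33  30  35  52  67  74  71
   71  69  67  71]]
```

```bash
python3 -m creep '[[-1,-34,3,0,0],[-1,-33,0,0,0],[-1,0,0,0,0],[-1,0,0,40,0],[-1,0,0,40,0],[-1,0,0,30,0],[-1,0,0,14,0],[-1,0,0,0,0]]'; python3 -m creep '[[-1,-6,0,0,0],[-1,-6,0,0,0],[-1,-7,0,0,0],[-1,-7,0,0,0],[-1,-7,0,0,0],[-1,-7,0,0,0],[-1,-7,0,0,0],[-1,-7,0,0,0]]'
```

```text
clock: 3.15
tcp_pos: [0.5224, -0.1382, 0.1426]
ee_rot: [[-0.361, 0.933, -0.001], [0.933, 0.361, 0.001], [0.001, -0.001, -1.0]]
ft_force: [-0.1, -0.1, -0.2]
gripper_width: 0.0003
grip_force: 0.0
clock: 4.15
tcp_pos: [0.5414, -0.1883, 0.1421]
ee_rot: [[-0.36, 0.933, -0.003], [0.933, 0.36, 0.004], [0.004, -0.001, -1.0]]
ft_force: [-1.9, 4.3, -1.0]
gripper_width: 0.0003
grip_force: 2.4
```

```bash
python3 -m creep '[[-1,-7,0,0,0],[-1,-7,0,0,0],[-1,-7,0,0,0],[-1,-7,0,0,0],[-1,-7,0,0,0],[-1,-7,0,0,0],[-1,-8,0,0,0],[-1,-8,0,0,0]]'; python3 -m creep '[[-1,-5,0,-30,0],[-1,0,0,-50,0],[-1,0,0,-50,0],[1,0,0,0,0],[1,0,0,0,0],[1,0,0,0,0],[1,0,0,0,0],[1,0,0,0,0]]'
python3 - <<'E'
from h import *
s=get_image("side")[:,:,::-1];w=get_image("wrist")[:,:,::-1]
cv2.imwrite("pics/s1.png",np.hstack([cv2.resize(s[210:330,230:350],(400,400),interpolation=cv2.INTER_CUBIC),cv2.resize(w,(400,400))]))
E
```

```text
clock: 5.15
tcp_pos: [0.5633, -0.2443, 0.1427]
ee_rot: [[-0.36, 0.933, 0.0], [0.933, 0.36, -0.0], [-0.0, 0.0, -1.0]]
ft_force: [0.3, -0.2, -0.1]
gripper_width: 0.0006
grip_force: 0.0
clock: 6.15
tcp_pos: [0.5647, -0.2483, 0.2721]
ee_rot: [[-0.36, 0.933, -0.001], [0.933, 0.36, 0.001], [0.001, -0.001, -1.0]]
ft_force: [-0.1, 0.1, -0.3]
gripper_width: 0.046
grip_force: 0.0
```

View pics/s1.png

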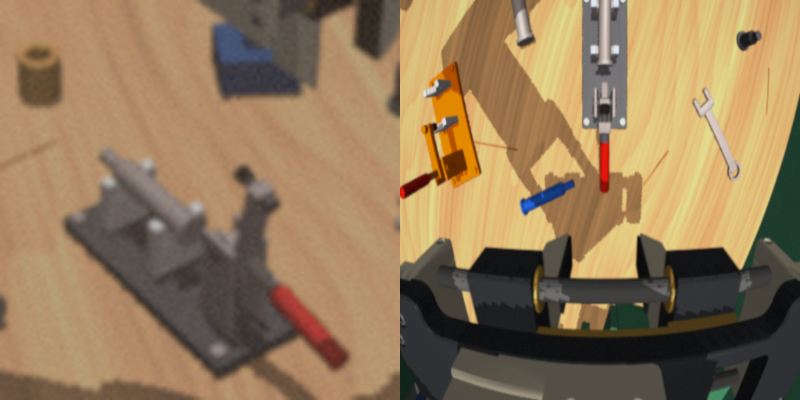

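Clamp is open, with the red handle pointing back, and the punch still lies in the saddles. Next is to move over the punch and go down.

```bash
python3 -m creep '[[1,45,0,0,0],[1,45,0,0,0],[1,45,0,0,0],[1,43,0,0,0],[1,0,0,40,0],[1,0,0,40,0],[1,0,0,30,0],[1,0,0,0,0]]'
python3 - <<'E'
from h import *
c=get_calibration("wrist");np.savez("w1.npz",**c);o=observe();print(o["tcp_pos"],o["gripper_width"])
cv2.imwrite("pics/w1.png",get_image("wrist")[:,:,::-1])
E
```

```text
clock: 7.25
tcp_pos: [0.4995, -0.0819, 0.1611]
ee_rot: [[-0.36, 0.933, -0.004], [0.933, 0.36, 0.001], [0.003, -0.004, -1.0]]
ft_force: [-0.0, 0.2, 0.6]
gripper_width: 0.0917
grip_force: 0.0
[ 0.49953606 -0.08186913  0.16105546] 0.09170648300603236
```

View pics/w1.png

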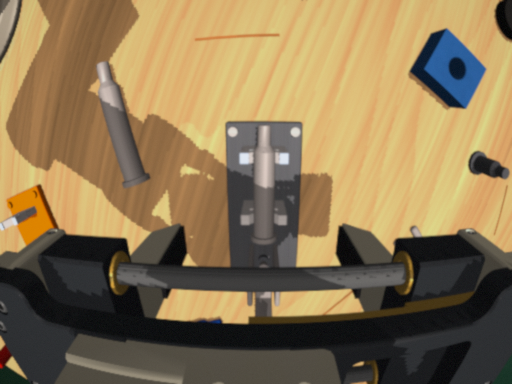

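The punch is centred between the open fingers, with its tip at (264,126) and head at (263,243). I'll descend, close and lift.

```bash
python3 -m creep '[[1,0,0,30,0],[1,0,0,30,0],[1,0,0,30,0],[1,0,0,20,0],[1,0,0,15,0],[1,0,0,0,0],[-1,0,0,0,0],[-1,0,0,0,0]]'; python3 -m creep '[[-1,0,0,0,0],[-1,0,0,0,0],[-1,0,0,0,0],[-1,0,0,0,0],[-1,0,0,0,0],[-1,0,0,0,0],[-1,0,0,0,0],[-1,0,0,0,0]]'
```

```text
clock: 8.3
tcp_pos: [0.5015, -0.0825, 0.0387]
ee_rot: [[-0.36, 0.933, 0.002], [0.933, 0.36, -0.001], [-0.001, 0.002, -1.0]]
ft_force: [-0.3, -1.1, -0.1]
gripper_width: 0.0766
grip_force: 0.0
clock: 9.3
tcp_pos: [0.5015, -0.0823, 0.0379]
ee_rot: [[-0.36, 0.933, 0.001], [0.933, 0.36, -0.0], [-0.001, 0.001, -1.0]]
ft_force: [3.2, 2.0, -1.3]
gripper_width: 0.02
grip_force: 30.0
```

```bash
python3 -m creep '[[-1,0,0,-15,0],[-1,0,0,-35,0],[-1,0,0,-40,0],[-1,0,0,-40,0],[-1,0,0,-40,0],[-1,0,0,-30,0],[-1,0,0,0,8.8],[-1,0,0,0,8.8]]'; python3 -m creep '[[-1,0,0,0,9],[-1,40,0,0,0],[-1,50,0,0,0],[-1,50,0,0,0],[-1,50,0,0,0],[-1,40,0,0,0],[-1,20,0,0,0],[-1,0,0,0,0]]'
python3 - <<'E'
from h import *
c=get_calibration("wrist");np.savez("w2.npz",**c)
w=get_image("wrist")[:,:,::-1];s=get_image("side")[:,:,::-1];t=get_image("top")[:,:,::-1]
for n,i in(("w",w),("s",s),("t",t)):cv2.imwrite(f"pics/{n}2.png",i)
f=lambda im,x,y,W,H:cv2.resize(im[y:y+H,x:x+W],(400,300),interpolation=cv2.INTER_CUBIC)
cv2.imwrite("pics/m2.png",np.vstack([np.hstack([f(w,80,0,320,240),f(w,160,0,160,120)]),np.hstack([f(s,180,70,160,120),f(t,80,135,160,120)])]))
E
```

```text
clock: 10.3
tcp_pos: [0.4998, -0.0823, 0.2385]
ee_rot: [[-0.056, 0.998, -0.001], [0.998, 0.056, -0.0], [-0.0, -0.001, -1.0]]
ft_force: [0.2, -0.2, -2.8]
gripper_width: 0.0195
grip_force: 30.0
clock: 11.3
tcp_pos: [0.5243, 0.167, 0.2377]
ee_rot: [[0.094, 0.996, -0.001], [0.996, -0.094, -0.001], [-0.001, -0.001, -1.0]]
ft_force: [-0.3, -1.2, -3.3]
gripper_width: 0.0197
grip_force: 30.0
```

View pics/m2.png

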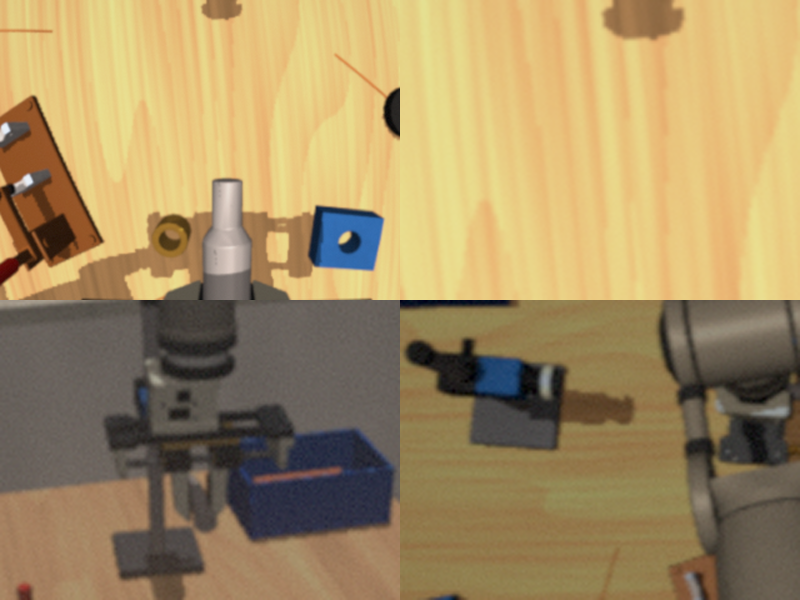

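The punch is held, with its tip in the wrist view at about (261.5,145) and axis vertical in the image. The lens isn't in the wrist view yet. I'll refine the tip and lens numbers.

Run:
```python
from h import *
np.set_printoptions(precision=4,suppress=True)
c=dict(np.load("w2.npz"));tcp=np.array([.5243,.167,.2377])
t=wplane(c,261.5,145,.255);print("tip",t,"cam",-c["R"].T@c["t"],"tip-tcp",t-tcp)
a=wplane(c,80+.8*204,0+.8*290,.255) ;b=wplane(c,80+.8*252,.8*290,.255);m=(a+b)/2;print("width",np.linalg.norm(a-b),"axis ang",np.degrees(np.arctan2(*(t-m)[[1,0]])))
for r,cl in((167.5,145.5),(167,145),(168,146)):
    L,e=tri((245.1,120.6),(cl,r));print("lens",L,e)
for pt in((88,156),):print(plane("top",*pt,.382))
# side view: post top/bottom column -> axis location; post top 382
def wproj(c,X):
    p=c["R"]@X+c["t"];th=np.arctan2(np.hypot(*p[:2]),p[2]);K=c["camera_matrix"];return K[0,0]*th*p[:2]/np.hypot(*p[:2])+K[:2,2]
L,_=tri((245.1,120.6),(145.5,167.5))
for k in(0,.03,.06,.09,.11):
    d=dict(c);sh=np.array([.094,.996,0])*k;d["t"]=c["t"]-c["R"]@sh;print(k,wproj(d,L))
```

```text
tip [0.5282 0.2269 0.255 ] cam [0.5301 0.2487 0.3949] tip-tcp [0.0039 0.0599 0.0173]
width 0.0200095396552522 axis ang 85.14017568343058
lens [0.5356 0.3967 0.2505] 0.0009319072631629235
lens [0.5365 0.3984 0.2499] 0.0003011748560490994
lens [0.5346 0.395  0.2512] 0.002163431994184051
[0.5445 0.5104 0.382 ]
0 [ 245.6839 -137.8319]
0.03 [ 244.8285 -104.2783]
0.06 [244.0607 -63.2223]
0.09 [243.5032 -13.9834]
0.11 [243.3217  23.0939]
```

```bash
python3 -m creep '[[-1,20,-4,2,0],[-1,25,-4,2,0],[-1,25,0,0,0],[-1,15,0,0,0],[-1,10,0,0,0],[-1,5,0,0,0],[-1,0,0,0,0],[-1,0,0,0,0]]'
python3 - <<'E'
from h import *
c=get_calibration("wrist");np.savez("w3.npz",**c);print(observe()["tcp_pos"])
w=get_image("wrist")[:,:,::-1];s=get_image("side")[:,:,::-1];t=get_image("top")[:,:,::-1]
for n,i in(("w",w),("s",s),("t",t)):cv2.imwrite(f"pics/{n}3.png",i)
f=lambda im,x,y,W,H:cv2.resize(im[y:y+H,x:x+W],(400,300),interpolation=cv2.INTER_CUBIC)
cv2.imwrite("pics/m3.png",np.vstack([np.hstack([f(w,160,0,200,150),f(w,200,0,80,60)]),np.hstack([f(s,200,70,120,90),f(t,80,135,120,90)])]))
E
```

```text
clock: 12.45
tcp_pos: [0.5266, 0.2663, 0.2338]
ee_rot: [[0.097, 0.995, 0.0], [0.995, -0.097, -0.0], [-0.0, 0.0, -1.0]]
ft_force: [0.5, -0.2, -1.9]
gripper_width: 0.0194
grip_force: 30.0
[0.52657036 0.26630879 0.23378318]
```

View pics/m3.png

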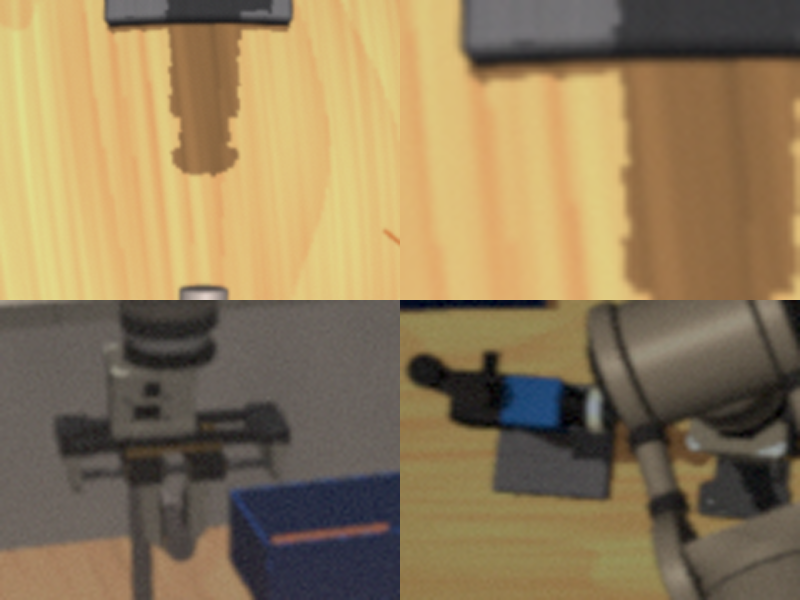

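```bash
python3 -m creep '[[-1,4,0,0,0],[-1,4,0,0,0],[-1,2,0,0,0],[-1,0,0,0,0],[-1,0,0,0,0],[-1,0,0,0,0],[-1,0,0,0,0],[-1,0,0,0,0]]'
python3 - <<'E'
from h import *
np.set_printoptions(precision=4,suppress=True)
c=dict(np.load("w3.npz"))
a,b=wplane(c,213,10.5,.016),wplane(c,305.5,10.5,.016);x=b-a;print("plate w",np.linalg.norm(x),"yaw",np.degrees(np.arctan2(x[1],x[0]))+90);x/=np.linalg.norm(x);y=np.array([-x[1],x[0],0]);print("post",(a+b)/2+.06*y,"lens",(a+b)/2-.05*y)
tcp=np.array([.5266,.2663,.2338]);d=np.array([.097,.995,0]);h=tcp+[0,0,.0173]-.05*d;print("head proj side",proj("side",h),"seen 253.4,143.5")
o=observe();print(o["tcp_pos"])
c=get_calibration("wrist");np.savez("w4.npz",**c)
w=get_image("wrist")[:,:,::-1];s=cv2.imread("pics/s3.png")
f=lambda im,x,y,W,H:cv2.resize(im[y:y+H,x:x+W],(400,300),interpolation=cv2.INTER_CUBIC)
cv2.imwrite("pics/m4.png",np.hstack([f(w,180,0,160,120),f(s,236,115,40,30)]))
E
```

```text
clock: 13.6
tcp_pos: [0.5275, 0.2767, 0.2338]
ee_rot: [[0.096, 0.995, 0.0], [0.995, -0.096, 0.0], [0.0, 0.0, -1.0]]
ft_force: [-0.6, -0.3, -3.1]
gripper_width: 0.0198
grip_force: 30.0
plate w 0.11571726954348337 yaw 84.23927936515005
post [0.5478 0.5243 0.016 ] lens [0.5367 0.4149 0.016 ]
head proj side [253.9556 144.7341] seen 253.4,143.5
[0.5275 0.2767 0.2338]
```

View pics/m4.png

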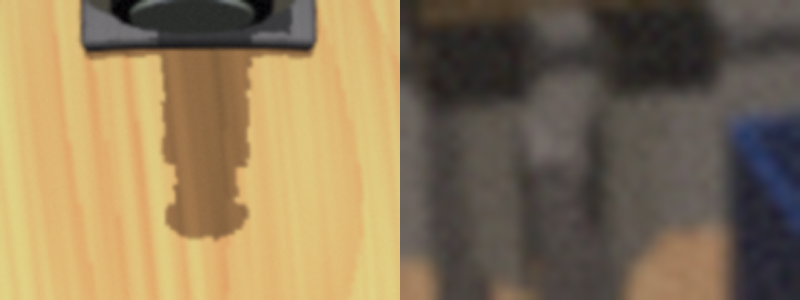

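The lower rim of the lens barrel is just coming into the wrist view at about (257,14.5). The base-plate and lens estimates of depth disagree by about 15 mm, so I'll check that by projection and raster samples.

Run:
```python
from h import *
np.set_printoptions(precision=4,suppress=True,linewidth=200)
c=dict(np.load("w4.npz"))
for z in(.2345,.2505):print("wrist lens rim",z,wplane(c,256.8,14.5,z))
for P in((.5467,.5107,.016),(.5478,.5255,.016)):print("side post base",proj("side",P),proj("top",P))
for P in((.5467,.5107,.382),(.5478,.5255,.382)):print("post top side/top",proj("side",P),proj("top",P))
for P in((.536,.397,.2505),(.537,.4155,.2505),(.537,.4155,.24)):print("lens side/top",proj("side",P),proj("top",P))
print("tip now top/side",proj("top",np.array([.5275,.2767,.2511])+.06*np.array([.096,.995,0])))
im=cv2.imread("pics/side0.png");t=cv2.imread("pics/top0.png")
g=lambda i:cv2.cvtColor(i,cv2.COLOR_BGR2GRAY)
print("side post col241-246 rows 60-76",g(im)[60:76,236:247:2].tolist())
a=cv2.resize(im[60:190,215:272],(342,780)[:1]+(600,),interpolation=cv2.INTER_CUBIC)
b=cv2.resize(t[145:205,80:160],(456,342),interpolation=cv2.INTER_CUBIC)
print(a.shape)
cv2.imwrite("pics/z5.png",np.hstack([a,np.vstack([b,np.zeros((258,456,3),np.uint8)])]))
```

```text
wrist lens rim 0.2345 [0.5356 0.4042 0.2345]
wrist lens rim 0.2505 [0.5354 0.3995 0.2505]
side post base [242.7847 170.4927] [129.9364 175.9037]
side post base [242.2168 168.5753] [125.6549 175.6506]
post top side/top [239.6579  68.0738] [ 87.9102 155.1689]
post top side/top [239.0472  66.7744] [ 82.1382 154.8278]
lens side/top [245.0648 120.5779] [145.4092 167.1951]
lens side/top [244.1127 118.3803] [138.9923 166.9443]
lens side/top [244.1983 121.5224] [139.975  167.5473]
tip now top/side [166.3856 167.7992]
side post col241-246 rows 60-76 [[152, 152, 155, 150, 154, 150], [153, 153, 150, 151, 153, 150], [156, 153, 153, 152, 152, 152], [156, 154, 154, 154, 156, 154], [157, 158, 158, 158, 156, 158], [157, 153, 150, 151, 157, 156], [136, 120, 118, 120, 144, 155], [110, 76, 72, 75, 122, 124], [76, 44, 44, 47, 90, 99], [57, 40, 39, 35, 74, 81], [53, 40, 40, 40, 79, 84], [59, 43, 46, 42, 72, 89], [73, 54, 55, 55, 81, 87], [76, 65, 63, 64, 79, 87], [74, 71, 65, 67, 82, 87], [80, 65, 66, 64, 83, 93]]
(600, 342, 3)
```

View pics/z5.png

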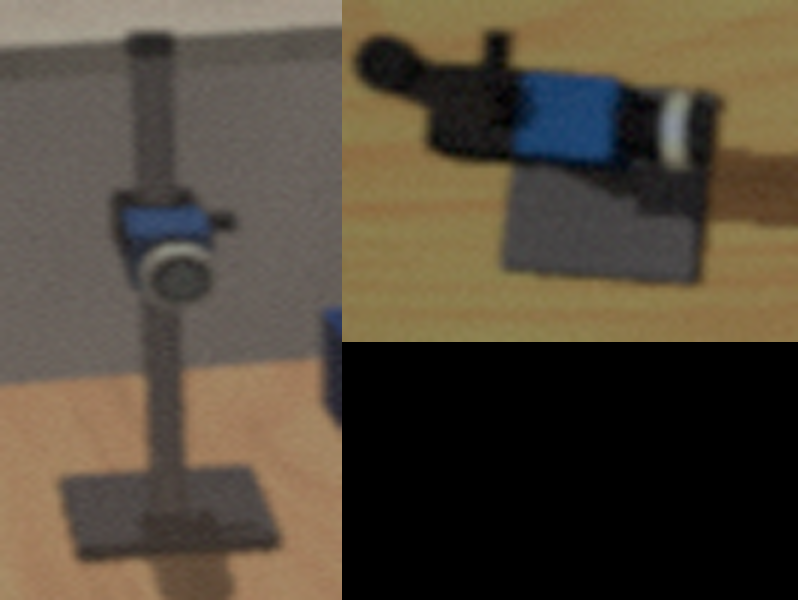

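```bash
python3 -m creep '[[-1,3,-2,1,0],[-1,2,-2,1,0],[-1,2,0,1,0],[-1,0,0,0,0],[-1,0,0,0,0],[-1,0,0,0,0],[-1,0,0,0,0],[-1,0,0,0,0]]'
python3 - <<'E'
from h import *
np.set_printoptions(precision=4,suppress=True)
c=get_calibration("wrist");np.savez("w5.npz",**c);print(observe()["tcp_pos"],-c["R"].T@c["t"])
w=get_image("wrist")[:,:,::-1]
cv2.imwrite("pics/w5.png",cv2.resize(w[0:170,160:360],(706,600),interpolation=cv2.INTER_CUBIC))
E
```

```text
clock: 14.65
tcp_pos: [0.5242, 0.2841, 0.2307]
ee_rot: [[0.096, 0.995, 0.0], [0.995, -0.096, 0.0], [0.0, 0.0, -1.0]]
ft_force: [-0.2, 0.5, -2.1]
gripper_width: 0.0194
grip_force: 30.0
[0.5242 0.2841 0.2307] [0.53   0.3657 0.3881]
```

View pics/w5.png

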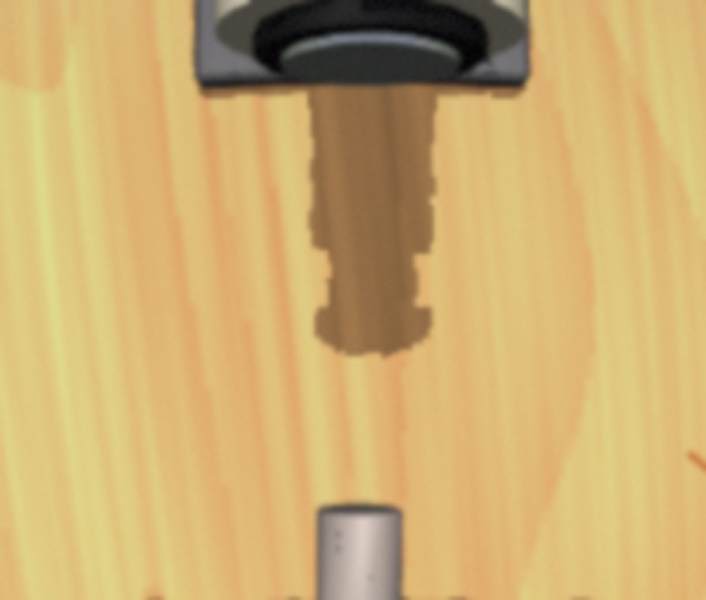

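The lens is now visible in the wrist view: barrel about 67 px wide, lower rim at (264.8,24.1), with the punch tip at (262,144). I'll solve again with the side ray.

Run:
```python
from h import *
np.set_printoptions(precision=4,suppress=True)
c=dict(np.load("w5.npz"));o1,d1=ray("side",245.1,120.6)
for row in (23,24.1,25):
  o2,d2=wray(c,264.8,row);o2=o2+[0,0,.016]
  s=np.linalg.lstsq(np.c_[d1,-d2],o2-o1,rcond=None)[0];p=o1+s[0]*d1;q=o2+s[1]*d2;L=(p+q)/2
  tip=np.array([.5242,.2841,.2307+.0173])+.06*np.array([.096,.995,0]);d=L-tip
  print(L,"gap",np.linalg.norm(p-q),"dist",np.linalg.norm(L-(o2-[0,0,.016])),"fwd",d@[.096,.995,0],"lat",d@[.995,-.096,0],"up",d[2])
t=wplane(c,160+360/3.53,508/3.53,.248);print("tip",t,tip)
```

```text
[0.537  0.4063 0.2467] gap 0.002062114290750692 dist 0.14726208553843786 fwd 0.06288668343092862 lat 0.0010025566722533798 up -0.0013328733134728155
[0.5369 0.4056 0.2469] gap 0.0019915101656566322 dist 0.1468038718911348 fwd 0.062198416486740384 lat 0.0009624779182327096 up -0.001055318989232834
[0.5368 0.4051 0.2472] gap 0.001934013759779169 dist 0.14643249519473675 fwd 0.06163803077774401 lat 0.0009298519567999951 up -0.000829304768122624
tip [0.5284 0.3445 0.248 ] [0.53   0.3438 0.248 ]
```

```bash
python3 -m creep '[[-1,2,2,1,0],[-1,0,0,0,0],[-1,0,0,0,0],[-1,0,0,0,0],[-1,0,0,0,0],[-1,0,0,0,0],[-1,0,0,0,0],[-1,0,0,0,0]]' && python3 -c "
from cell import *
print(hand_in())"
```

```text
clock: 15.7
tcp_pos: [0.5264, 0.2859, 0.2298]
ee_rot: [[0.096, 0.995, 0.0], [0.995, -0.096, 0.0], [0.0, 0.0, -1.0]]
ft_force: [-0.1, 0.3, -2.0]
gripper_width: 0.0194
grip_force: 30.0
the job is handed in; nothing more can be done
None
```

I handed the job in at 15.7 s with the clamp swung open and the punch held level, tip about 60 mm from the lens and centred to within roughly 2 mm by my estimate; the hand-in returned no verdict.

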